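Change the vacuum over on a filtration manifold

TASK

Change the vacuum over to the next sample on the three-place filter manifold: with a fingertip push the lever of the tap that was left open, at the bare filter head, right round to its crosswise stop so that it is shut, and only then push the lever of the tap at the head carrying the clear funnel round to its other stop, in line with its branch, so that it is fully open. Only push the levers, do not pinch them; leave the tap at the orange-capped head shut, and leave the funnel and everything else standing where it is, then take the hand clear.

Things in the scene. Friction and masses are not known exactly. Their poses are not given: they have to be found in the camera images.
- place_bare: the finished filter place: its round steel filter head is bare (nothing stands on it) and its tap has been left open, wholly or mostly. Fixed. Origin on the bench straight below the tap's stem; own x runs along the branch pipe, away from the robot, to the head (62 mm across, top 132 mm up, centre 150 mm along x); y to the left, z up. The three places sit 170 mm apart along y in any order.
- tap_bare (a joint): blue lever of place_bare's ball valve, rad, about the upright stem, anticlockwise from above. 0 = shut, at its stop: crosswise, pointing along +y of place_bare. 1.571 = open, at its other stop: in line with the branch, pointing along -x (towards the robot, over the header pipe). Stays where left; friction 0.3 N m, about 5 N at 65 mm from the stem.
- place_bare_pivot (a point): on the stem axis of that tap, 120 mm up, at the lever's mid height; does not move. The lever is a flat bar 20 mm wide, 14 mm thick (113 to 127 mm above the bench), reaching 95 mm from the stem, blue from 35 mm on; hub 26 mm across; its flanks can be pushed from 14 mm out.
- tap_bare_tip (a point): middle of the free end of that lever, 95 mm from the stem, 120 mm up
- place_funnel: the filter place that is ready to run: the clear funnel stands on its head; its tap is shut at the start. Fixed. Origin on the bench straight below the tap's stem; own x runs along the branch pipe, away from the robot, to the head (62 mm across, top 132 mm up, centre 150 mm along x); y to the left, z up. The three places sit 170 mm apart along y in any order.
- tap_funnel (a joint): blue lever of place_funnel's ball valve, rad, about the upright stem, anticlockwise from above. 0 = shut, at its stop: crosswise, pointing along +y of place_funnel. 1.571 = open, at its other stop: in line with the branch, pointing along -x (towards the robot, over the header pipe). Stays where left; friction 0.3 N m, about 5 N at 65 mm from the stem.
- place_funnel_pivot (a point): on the stem axis of that tap, 120 mm up, at the lever's mid height; does not move. The lever is a flat bar 20 mm wide, 14 mm thick (113 to 127 mm above the bench), reaching 95 mm from the stem, blue from 35 mm on; hub 26 mm across; its flanks can be pushed from 14 mm out.
- tap_funnel_tip (a point): middle of the free end of that lever, 95 mm from the stem, 120 mm up
- place_capped: the spare filter place: a flat orange cap lies on its head; its tap is shut and stays shut. Fixed. Origin on the bench straight below the tap's stem; own x runs along the branch pipe, away from the robot, to the head (62 mm across, top 132 mm up, centre 150 mm along x); y to the left, z up. The three places sit 170 mm apart along y in any order.
- tap_capped (a joint): blue lever of place_capped's ball valve, rad, about the upright stem, anticlockwise from above. 0 = shut, at its stop: crosswise, pointing along +y of place_capped. 1.571 = open, at its other stop: in line with the branch, pointing along -x (towards the robot, over the header pipe). Stays where left; friction 0.3 N m, about 5 N at 65 mm from the stem.
- place_capped_pivot (a point): on the stem axis of that tap, 120 mm up, at the lever's mid height; does not move. The lever is a flat bar 20 mm wide, 14 mm thick (113 to 127 mm above the bench), reaching 95 mm from the stem, blue from 35 mm on; hub 26 mm across; its flanks can be pushed from 14 mm out.
- tap_capped_tip (a point): middle of the free end of that lever, 95 mm from the stem, 120 mm up
- funnel: clear filter funnel with a blue foot, 59 mm across at the foot, 88 mm at the rim, 110 mm high, standing loose on the head of place_funnel; origin at the centre of its underside, z up
- blank_cap: orange cap 68 mm across, 36 mm high with its little grip, loose on the head of place_capped; origin at its underside; a bystander
- tube_a: closed sample tube, orange cap, 34 mm across, 115 mm high, standing on the bench between two filter heads; origin at its underside; a bystander
- tube_b: second sample tube like tube_a, between the other two heads; origin at its underside; a bystander
- beaker: glass beaker, 72 mm across, 90 mm high, on the robot's side of the header; origin at its underside; a bystander
- petri_dish: flat round dish 60 mm across, 15 mm high, on the robot's side of the header; origin at its underside; a bystander
- screw_cap: loose orange tube cap, 34 mm across, 13 mm high, on the robot's side of the header; origin at its underside; a bystander
- forceps: steel forceps 145 mm long, 9 mm high, lying beyond the left end of the header; origin at its underside; a bystander
- manifold: fixed steel header pipe, 38 mm thick, top 94 mm up, along y at x = -60 mm of this frame, ending at y = 238 mm, with the white vacuum pump at its right end (210 x 150 mm, 158 mm high over its handle, centre x = -20, y = -385 mm). Origin on the bench under the stem of the middle tap; x and y as for the places
Things that resemble listed ones, but are neither listed nor needed, are in the scene too. Leave any black or red look-alike of the funnel alone.

How it is judged:
On the way, in this order (a step that is already met when the one before it is completed fails the run):
1. the tap at the bare head is pushed shut while the tap at the funnel is still shut (value of joint tap_bare below 0.1 rad and value of joint tap_funnel below 0.15 rad), for 0.2 s.
2. the tap at the funnel is pushed fully open while the tap at the bare head stays shut (value of joint tap_funnel above 1.46 rad and value of joint tap_bare below 0.1 rad), for 0.2 s.
At the end, for the whole second after the job is handed in: tap_bare shut (below 0.10 rad) and tap_funnel open (above 1.46 rad), tap_capped shut (below 0.10 rad), levers at rest; the funnel at rest, upright within 0.1 rad, on its head within 12 mm of where it stood (all of step 2 and value of joint tap_capped below 0.1 rad and velocity of joint each of tap_bare, tap_funnel below 0.05 rad/s and distance of funnel from where it was at the start of the episode below 0.012 m and angle between funnel's own z axis and vertical below 0.1 rad and height (world z) of funnel below 0.14 m and linear speed of funnel below 0.02 m/s); the robot touches nothing.
It fails at once if the taps at the bare head and at the funnel are open together (both beyond 0.15 rad) (value of joint each of tap_bare, tap_funnel above 0.15 rad).
It fails at once if the spare tap at the capped head is turned (value of joint tap_capped above 0.15 rad).
It fails at once if a lever is pinched: the fingers press on both flanks of it at once (its halves c1 and c2, over 1.5 N each) ((contact force between the fingers and tap_bare_c1 above 1.5 N and contact force between the fingers and tap_bare_c2 above 1.5 N) or (contact force between the fingers and tap_funnel_c1 above 1.5 N and contact force between the fingers and tap_funnel_c2 above 1.5 N)).
It fails at once if the funnel is moved by more than 15 mm, lifted or tipped (distance of funnel from where it was at the start of the episode above 0.015 m or angle between funnel's own z axis and vertical above 0.2 rad).
It fails at once if another thing on the manifold or bench is moved by more than 25 mm or knocked over (distance of any of blank_cap, tube_a, tube_b, beaker, petri_dish, screw_cap, forceps from where it was at the start of the episode above 0.025 m or angle between any of tube_a, tube_b, beaker's own z axis and vertical above 0.4 rad).
It also fails if it takes over 59 s, if anything falls off the work surface, if the arm or the gripper's body presses on something with over 40 N, if the wrist force passes 120 N, or if a joint passes its speed limit or range.

ROBOT

A 7-joint arm with a two-finger parallel gripper is mounted at the origin on the work surface. World frame = base frame: x ahead of the robot, y to its left, z up, the work surface at z = 0. Lengths are in m, angles in rad, forces in N, time in s.
With the tool pointing down it reaches from about 0.4 to 0.85 m from the base axis. Payload 6.9 kg.
Tool frame: the origin (TCP) lies midway between the tips of the shut fingers; the grasp point (between the pads) lies behind it (ctrl.pinch_z is the z of the grasp point in the tool frame, in m); z points along the fingers, y is the line along which they close (so a half turn about z gives the same grasp; the last joint's range is limited). The gripper opens to 85 mm and grips with 20 to 120 N. Pads are 22 mm wide; open, the fingers measure 114 mm over their backs; the gripper's body (76 mm by 85 mm) begins 54 mm behind the grasp point. The pads swing forward as they close: fully open they stand 13 mm farther back than shut.
Start: joints at [-1.062, 0.507, -0.238, 1.5, 0.126, 1.149, -0.155], TCP at [0.245, 0.575, 0.231] pointing down, gripper open.
Joint ranges: [-3.08, 3.08], [-0.24, 2.05], [-1.43, 1.35], [0, 2.5], [-1.52, 4.66], [0.17, 1.96], [-2.89, 2.89]. Speed limits (rad/s): [2.39, 2.39, 3.14, 3.14, 3.14, 3.14, 3.14].

INTERFACE

Orientations are given as a unit quaternion [w, x, y, z].
In Python, from station import ctrl, get_state, vision, ticket, models gives the robot as it stands. Calls block until the motion is done:
- ctrl.movep(position, orientation): joint-space move of the TCP to a pose.
- ctrl.movel(position, frame=None, max_speed=0.15): straight line of the TCP; frame=None keeps the orientation; max_speed is the mean speed in m/s.
- ctrl.set_joints(angles): joint-space move.
- ctrl.ungrasp() and ctrl.close_gripper(force=None): open the fingers fully, or close them until they stop; force is the grip in N (None keeps the last).
- ctrl.pause(seconds).
- ctrl.ik(position, orientation): joint angles nearest the present ones, or None.
- get_state(): the state.
- vision.grab_frame(name): name is "side" or "top"; returns (picture, depth): 420x560x3 uint8, blue, green, red; 420x560 float32, m along the optical axis (not along the pixel's ray), 0 where there is no reading.
- vision.camera_info(name): a dict with "mtx" (3x3 intrinsics, pixels), "R" (3x3) and "t" (3): a world point X has camera coordinates R X + t. Camera axes: x right, y down, z forward; pixel columns grow to the right and rows downward; lengths in m; the calibration is good to about 2 mm. A picture is of the moment at which its call begins. camera_info takes no time and is no camera call.
A pose or a line that the arm cannot do raises ctrl.Unreachable and nothing moves.
- ticket.close_job(): hands the job in; it is judged then, once.
Trained networks look in the newest picture that a camera, given by its name, has taken for a name from the list of things; names that differ only in an ending like _2 or _b are one class to them, and where a whole thing is asked for, a point or a joint stands for the part that bears it (a point fixed in the world has none). Each returns a list of dicts, best first, with "p" (0 to 1); they miss things now and then, are a little off and sometimes report something else, mostly with a low value. They report only what shows in the picture. A call takes as long as a camera call. They do not tell look-alikes from the thing itself.
- models.recognise(camera, target): "point" ([column, row] in pixels, amid what is visible of it).
- models.masks_of(camera, target): "mask" (420x560 bool, what is visible of it) and "point" ([column, row] in pixels, amid what is visible of it).
The state is a dict: "time": time; "qpos": joint angles; "qd": joint speeds; "tau": joint torques, N m; "tcp_pos": TCP position; "eef_rot": TCP orientation; "contact_force": force on the tool from outside, world axes, zero at the start; "wrist_torque": the same for the moment, N m; "width": finger opening in m; "gripper_force": force on a finger pad.
Only numpy, scipy, OpenCV 4.12 (cv2) and the standard library are available. Lean on these libraries where they do the work, as an engineer would, in place of code of your own. Each camera call takes 0.05 s, during which the arm holds its last target. There are 200 camera calls.

## Working session

There is one attempt and no reset: what is moved stays moved. The work goes in short steps, each a Python script; the robot and the scene stay as the last script left them, time stands still between calls to the robot, and variables do not carry over. Pictures are saved under pics/ and viewed, at most 10 in all, crops included, and the job is handed in when it is done.

```bash
ls; mkdir -p pics; python3 - <<'E'
from station import *
import cv2,numpy as np
for n in ("top","side"):
    im,d=vision.grab_frame(n); cv2.imwrite(f"pics/{n}0.png",im); np.save(f"pics/{n}0.npy",d)
    c=vision.camera_info(n); print(n,-np.array(c["R"]).T@c["t"],c["mtx"],c["R"])
s=get_state();print(s["time"],s["eef_rot"],s["tcp_pos"],ctrl.pinch_z)
E
```

```text
pics
top [0.51699803 0.02090427 1.40452847] [[448.27559599   0.         277.12136285]
 [  0.         448.27559599 206.59691321]
 [  0.           0.           1.        ]] [[ 0.00185448 -0.99999273  0.00333093]
 [-0.99883276 -0.00201308 -0.04826029]
 [ 0.04826665 -0.00323754 -0.99882924]]
side [-0.04109897 -0.67333679  0.82024009] [[489.87755318   0.         281.58134416]
 [  0.         489.87755318 212.53311455]
 [  0.           0.           1.        ]] [[ 0.75195877 -0.65920964  0.00081191]
 [-0.38567871 -0.44094091 -0.8104462 ]
 [ 0.53461196  0.60910899 -0.58581251]]
0.1 [-1.58569063e-04  2.00033350e-01  9.79788769e-01 -7.76043435e-04] [0.24487497 0.57454424 0.23052416] -0.0187
```

View pics/top0.png

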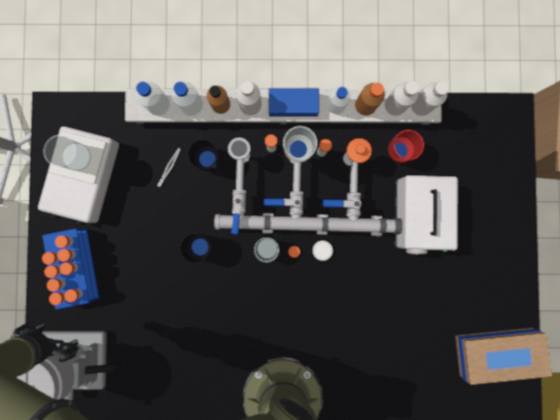

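View pics/side0.png

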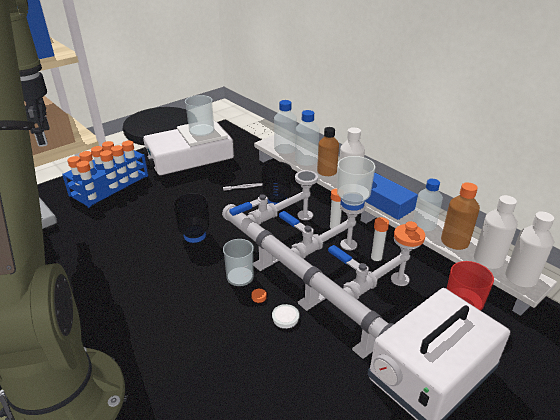

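The open tap is at the left head (top col 238,148), which is bare. Its lever (236,222) points at the robot. The candidates for the clear funnel are:
- (298,145): stands on the middle head.
- (70,152): a clear vessel on the white instrument, not on the manifold.
- (205,155) and (198,248): black look-alikes.
- (405,147): a red look-alike.

Only (298,145) stands on a head. The capped head is on the right (358,150). Next I'll measure and crop to confirm.

```bash
cat > h.py <<'E'
from station import *
import cv2,numpy as np
def unproj(n,uv,z):
    c=vision.camera_info(n);R=np.array(c["R"]);o=-R.T@c["t"]
    uv=np.atleast_2d(uv).astype(float)
    r=np.c_[uv,np.ones(len(uv))]@np.linalg.inv(c["mtx"]).T@R
    return o+r*((z-o[2])/r[:,2])[:,None]
def lever_blobs(n,im,z=0.127):
    hsv=cv2.cvtColor(im,cv2.COLOR_BGR2HSV)
    m=cv2.inRange(hsv,(105,150,60),(125,255,255))
    k,l,st,ce=cv2.connectedComponentsWithStats(m)
    out=[]
    for i in range(1,k):
        if st[i,4]<60: continue
        v,u=np.nonzero(l==i); P=unproj(n,np.c_[u,v],z)[:,:2]
        c=P.mean(0); w,V=np.linalg.eigh(np.cov((P-c).T)); out.append((ce[i].round(1),st[i,4],c.round(4),V[:,1].round(3),np.sqrt(12*w).round(3)))
    return out
E
python3 - <<'E'
from h import *
for n in("top","side"):
    im=cv2.imread(f"pics/{n}0.png"); print(n)
    for b in lever_blobs(n,im): print(*b)
im=cv2.imread("pics/top0.png");cv2.imwrite("pics/crop.png",cv2.resize(im[120:265,185:400],None,fx=3.7,fy=3.7,interpolation=2))
d=np.load("pics/top0.npy")
for uv in((238,148),(298,148),(354,150),(236,222),(275,202),(335,204)): print(uv,1.4045-d[uv[1],uv[0]])
print(unproj("top",[(238.5,149),(300,145),(359,150)],.132))
for t in("tap_bare_tip","tap_funnel_tip","place_funnel","funnel"): print(t,[(np.round(r["point"],1),round(r["p"],2)) for r in models.recognise("top",t)])
E
```

```text
top
[143.2  88.7] 126 [0.9186 0.4041] [-0.723 -0.691] [0.029 0.035]
[180.3  88.8] 122 [0.9189 0.2969] [-0.856 -0.516] [0.029 0.035]
[293.4 101.5] 1245 [ 0.8826 -0.0298] [-0.006  1.   ] [0.076 0.138]
[341.5  92.6] 72 [ 0.9091 -0.1687] [-0.986  0.168] [0.023 0.026]
[297.8 148.7] 171 [ 0.7452 -0.0423] [-0.774  0.633] [0.037 0.037]
[401.  148.9] 83 [ 0.7454 -0.3389] [-0.86  -0.511] [0.02  0.033]
[206.5 158.3] 212 [0.7171 0.2195] [-0.59   0.807] [0.039 0.043]
[272.7 201.5] 159 [0.5932 0.0295] [0.006 1.   ] [0.023 0.057]
[332.2 202.9] 179 [ 0.5895 -0.1405] [0.008 1.   ] [0.025 0.057]
[235.2 225.1] 119 [0.5257 0.1361] [-0.996  0.09 ] [0.018 0.06 ]
[ 76.4 265.6] 1914 [0.4105 0.5847] [-0.958 -0.288] [0.12  0.234]
[199.3 246.5] 230 [0.4649 0.2375] [0.682 0.731] [0.042 0.043]
[483.2 344.7] 214 [ 0.1907 -0.5644] [-0.429  0.904] [0.102 0.275]
side
[38.7 29.5] 915 [0.7157 2.0482] [0.278 0.961] [0.074 1.108]
[285. 105.] 112 [1.0202 0.5185] [0.659 0.752] [0.037 0.088]
[307.6 115.7] 127 [1.0194 0.4041] [0.691 0.723] [0.038 0.086]
[103.3 180.1] 1794 [0.3337 0.4713] [-0.968 -0.25 ] [0.162 0.229]
[391.3
[... 322 characters left out ...]
 238.4] 106 [0.3795 0.101 ] [-0.874  0.486] [0.026 0.05 ]
[339.2 253.6] 216 [ 0.5855 -0.1484] [0.061 0.998] [0.026 0.059]
(238, 148) 0.12337589
(298, 148) 0.133273
(354, 150) 0.1322825
(236, 222) 0.13090193
(275, 202) 0.124700785
(335, 204) 0.12265146
[[ 0.74312803  0.12750316  0.132     ]
 [ 0.75508949 -0.04836134  0.132     ]
 [ 0.74108906 -0.2171953   0.132     ]]
tap_bare_tip [(array([235.4, 216.7]), 0.54)]
tap_funnel_tip [(array([280.8, 201.5]), 0.75)]
place_funnel [(array([296.7, 196.1]), 0.75), (array([238.2, 176.8]), 0.47)]
funnel [(array([298.9, 145.8]), 0.98), (array([195.6, 246.5]), 0.94), (array([202.1, 154.3]), 0.93), (array([409.7, 143.8]), 0.72), (array([352.1, 197.2]), 0.69)]
```

View pics/crop.png

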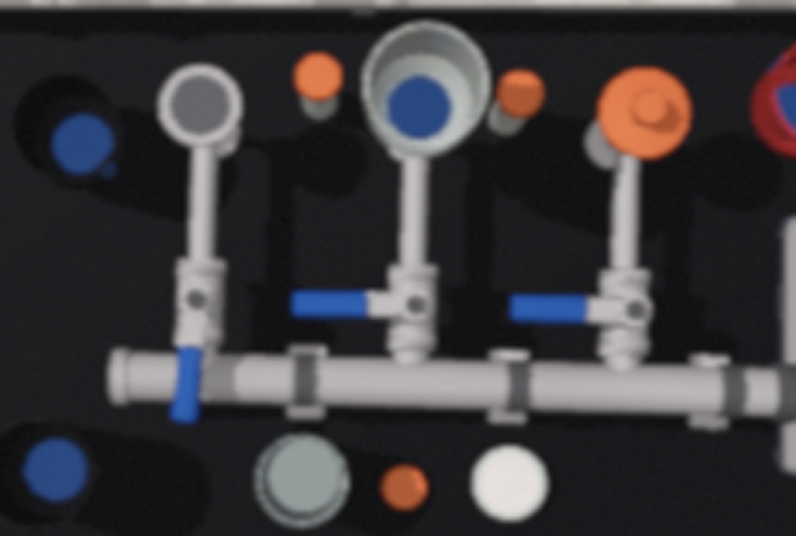

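The crop confirms it. The left head is bare with its tap open. The clear funnel stands on the middle head with its lever crosswise, and the orange cap is on the right head. Next I'll dry-run the IK.

```bash
cat >> h.py <<'E'
from scipy.spatial.transform import Rotation as Rot
yaw=-0.0218
X=np.array([np.cos(yaw),np.sin(yaw),0]);Y=np.array([-np.sin(yaw),np.cos(yaw),0])
FUN=np.array([.5905,-.039,0]);BARE=FUN+.17*Y
def pose(stem,th,side,gap=0.,sgn=1,z=.107,r=.065):
    "closed finger beside lever at angle th; side=+1: on its opening-side flank"
    e=np.cos(th)*Y-np.sin(th)*X; t=-np.sin(th)*Y-np.cos(th)*X
    p=stem+r*e+side*(.021+gap)*t; p[2]=z
    ty=sgn*e; tz=np.array([0,0,-1.]); q=Rot.from_matrix(np.c_[np.cross(ty,tz),ty,tz]).as_quat()
    return p,q[[3,0,1,2]]
E
python3 - <<'E'
from h import *
for nm,s,side in(("bare",BARE,1),("fun",FUN,-1)):
  for sgn in(1,-1):
    print(nm,sgn)
    for th in np.linspace(0,1.571,5):
        for z in (.107,.3):
            j=ctrl.ik(*pose(s,th,side,0,sgn,z)); print(round(th,2),z,None if j is None else np.round(j,2))
E
```

```text
bare 1
0.0 0.107 [-0.22  0.6  -0.25  1.71  0.18  0.85  1.01]
0.0 0.3 [-0.23  0.43 -0.22  1.43  0.1   1.29  1.09]
0.39 0.107 [-0.15  0.58 -0.33  1.78  0.24  0.82  1.34]
0.39 0.3 [-0.16  0.4  -0.31  1.5   0.12  1.26  1.45]
0.79 0.107 [-0.06  0.56 -0.44  1.84  0.31  0.81  1.68]
0.79 0.3 [-0.08  0.37 -0.38  1.56  0.14  1.25  1.85]
1.18 0.107 [ 0.04  0.56 -0.53  1.88  0.37  0.81  2.05]
1.18 0.3 [ 0.02  0.35 -0.46  1.59  0.16  1.24  2.26]
1.57 0.107 [ 0.15  0.57 -0.62  1.89  0.44  0.83  2.42]
1.57 0.3 [ 0.12  0.35 -0.53  1.6   0.19  1.24  2.67]
bare -1
0.0 0.107 [-0.64  0.64  0.45  1.72 -0.35  0.87 -1.63]
0.0 0.3 [-0.67  0.47  0.5   1.44 -0.23  1.29 -1.75]
0.39 0.107 [-0.6   0.59  0.37  1.79 -0.28  0.82 -1.29]
0.39 0.3 [-0.63  0.41  0.41  1.51 -0.17  1.26 -1.4 ]
0.79 0.107 [-0.54  0.55  0.3   1.85 -0.22  0.78 -0.93]
0.79 0.3 [-0.56  0.36  0.32  1.56 -0.12  1.23 -1.02]
1.18 0.107 [-0.46  0.53  0.23  1.88 -0.17  0.75 -0.54]
1.18 0.3 [-0.49  0.34  0.27  1.6  -0.1   1.22 -0.61]
1.57 0.107 [-0.36  0.52  0.16  1.89 -0.12  0.74 -0.15]
1.57 0.3 [-0.4   0.33  0.21  1.61 -0.07  1.21 -0.2 ]
fun 1
0.0
[... 379 characters left out ...]
0.3 [ 0.16  0.33 -0.31  1.61  0.1   1.22  2.56]
1.57 0.107 [ 0.36  0.54 -0.55  1.92  0.39  0.79  2.7 ]
1.57 0.3 [-0.73  0.5   1.15  1.65 -0.47  1.31 -2.65]
fun -1
0.0 0.107 [-0.38  0.66  0.5   1.7  -0.39  0.89 -1.31]
0.0 0.3 [-0.4   0.48  0.53  1.42 -0.25  1.3  -1.44]
0.39 0.107 [-0.38  0.62  0.47  1.77 -0.36  0.84 -0.94]
0.39 0.3 [-0.39  0.43  0.47  1.49 -0.2   1.27 -1.09]
0.79 0.107 [-0.33  0.57  0.39  1.84 -0.29  0.79 -0.6 ]
0.79 0.3 [-0.4   0.38  0.47  1.56 -0.18  1.24 -0.7 ]
1.18 0.107 [-0.26  0.53  0.31  1.9  -0.22  0.75 -0.24]
1.18 0.3 [-0.35  0.34  0.41  1.61 -0.14  1.22 -0.32]
1.57 0.107 [-0.17  0.5   0.23  1.93 -0.17  0.73  0.14]
1.57 0.3 [-0.28  0.31  0.37  1.64 -0.12  1.21  0.09]
```

```bash
cat >> h.py <<'E'
def mv(p,q,v=.05): ctrl.movel(p,q,v)
def push(stem,side,ths,lim=14):
    for th in ths:
        mv(*pose(stem,th,side,0,-1)); s=get_state(); f=np.array(s["contact_force"])
        p=s["tcp_pos"]; print(round(th,3),f.round(1),np.round(p,4),round(s["time"],2))
        if np.linalg.norm(f[:2])>lim: break
    return th
E
python3 - <<'E'
from h import *
ctrl.close_gripper(20)
a=1.571
p,q=pose(BARE,a,1,.012,-1,.30); ctrl.movep(p,q)
p[2]=.107; mv(p,q,.12); s=get_state(); print(s["time"],s["tcp_pos"],p,s["contact_force"],s["width"])
push(BARE,1,np.arange(1.571,0.1,-.14),25)
im,d=vision.grab_frame("top");cv2.imwrite("pics/t1.png",im[120:265,185:400])
for b in lever_blobs("top",im): print(*b)
im,d=vision.grab_frame("side");cv2.imwrite("pics/s1.png",im)
E
```

```text
4.8333 [0.52887068 0.09943055 0.1075499 ] [0.52850824 0.09937095 0.107     ] [-0.42298038  0.39201575  0.56782029] -2.13901208215473e-06
1.571 [ 0.  -0.4 -1. ] [0.5287 0.1121 0.107 ] 5.22
1.431 [-0.7  0.7 -0.3] [0.5266 0.1206 0.107 ] 5.57
1.291 [ 0.  -1.9  0.7] [0.5258 0.1299 0.1069] 5.91
1.151 [-1.5  0.1  0.3] [0.5263 0.1397 0.1069] 6.25
1.011 [-1.2 -0.5  0.5] [0.5283 0.1493 0.1069] 6.59
0.871 [-1.3 -0.2  0.1] [0.5316 0.1582 0.1069] 6.93
0.731 [-1.  -0.6 -0.3] [0.5361 0.1666 0.107 ] 7.28
0.591 [-0.8  0.2 -0.9] [0.5416 0.1744 0.107 ] 7.62
0.451 [-0.4  0.5  0.2] [0.5482 0.1813 0.107 ] 7.96
0.311 [-1.3  0.7 -0.7] [0.5556 0.1873 0.107 ] 8.3
0.171 [-2.3  0.8  0.4] [0.5638 0.1921 0.107 ] 8.64
[143.2  88.7] 127 [0.9187 0.4039] [0.7   0.714] [0.029 0.035]
[180.3  88.8] 122 [0.9189 0.2969] [-0.856 -0.516] [0.029 0.035]
[293.4 101.5] 1245 [ 0.8826 -0.0298] [-0.006  1.   ] [0.076 0.138]
[341.6  92.5] 71 [ 0.9091 -0.1689] [-0.992  0.126] [0.022 0.026]
[297.8 148.8] 172 [ 0.7451 -0.0422] [-0.821  0.571] [0.037 0.037]
[401.  148.9] 83 [ 0.7454 -0.3389] [-0.86  -0.511] [0.02  0.033]
[206.6 158.3] 213 [0.717  0.2192] [-0.549  0.836] [0.039 0.043]
[272.7 201.5] 159 [0.5932 0.0295] [0.006 1.   ] [0.023 0.057]
[332.1 202.9] 180 [ 0.5895 -0.1403] [0.003 1.   ] [0.025 0.058]
[ 76.5 265.7] 1912 [0.4102 0.5845] [-0.959 -0.284] [0.12  0.234]
[482.9 344.8] 215 [ 0.1904 -0.5634] [-0.43   0.903] [0.102 0.274]
```

View pics/s1.png

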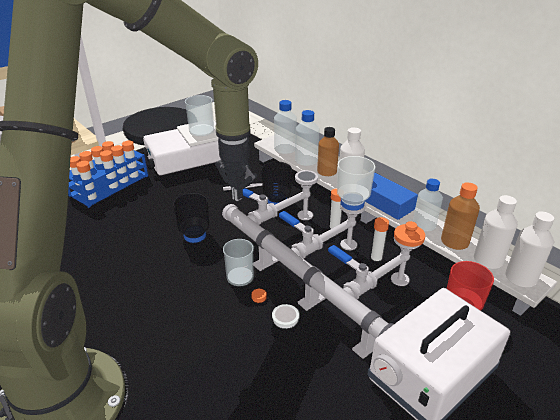

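The side picture shows the lever (250,195) turned nearly crosswise, with the fingertip behind it. I'll push on to the stop.

```bash
python3 - <<'E'
from h import *
th=push(BARE,1,np.arange(.12,-.16,-.03),14)
ctrl.pause(.3)
p,q=pose(BARE,th,1,.03,-1); mv(p,q,.08)
p[2]=.30; mv(p,q,.15)
q1=pose(FUN,0,-1,.012,-1,.30); print([ctrl.ik(*q1)])
p2=q1[0].copy(); p2[0]=.45; ctrl.movep([.42,.10,.32],q)
for n in("top","side"):
    im,d=vision.grab_frame(n);cv2.imwrite(f"pics/{n}2.png",im)
    print(*lever_blobs(n,im),sep="\n")
print(get_state()["time"])
E
```

```text
0.12 [-3.4  0.1  1.1] [0.5666 0.1935 0.107 ] 8.99
0.09 [-3.4  1.1  1.1] [0.5686 0.1944 0.107 ] 9.24
0.06 [-4.9  1.4  2.1] [0.5706 0.1953 0.107 ] 9.49
0.03 [-3.5  1.8  0.6] [0.5727 0.1961 0.107 ] 9.74
0.0 [-4.1  2.7  1.1] [0.5746 0.1966 0.107 ] 9.99
-0.03 [-3.7  3.   1. ] [0.5766 0.1971 0.107 ] 10.24
-0.06 [-3.9  2.   0.9] [0.5786 0.1976 0.107 ] 10.49
-0.09 [-9.2  2.9  5.4] [0.5787 0.198  0.1068] 10.74
-0.12 [-15.5   2.    7.9] [0.5788 0.1985 0.1065] 10.99
[array([-0.49784292,  0.5503463 ,  0.75298767,  1.3875884 , -0.37535435,
        1.34906033, -1.32998254])]
(array([143.2,  88.7]), np.int32(128), array([0.9187, 0.4041]), array([0.677, 0.736]), array([0.029, 0.035]))
(array([180.3,  88.8]), np.int32(122), array([0.9189, 0.2969]), array([-0.856, -0.516]), array([0.029, 0.035]))
(array([293.4, 101.5]), np.int32(1245), array([ 0.8826, -0.0298]), array([-0.006,  1.   ]), array([0.076, 0.138]))
(array([341.6,  92.5]), np.int32(71), array([ 0.9091, -0.1689]), array([-0.992,  0.126]), array([0.022, 0.026]))
(array([297.8, 148.8]), np.int32(172), array([ 0.7451, -0.0422]), array([-0.821,  
[... 1459 characters left out ...]
rray([0.101, 0.156]))
(array([432.5, 184.5]), np.int32(137), array([ 0.9725, -0.1187]), array([-0.885, -0.466]), array([0.03 , 0.057]))
(array([246.3, 188.2]), np.int32(129), array([0.5937, 0.1888]), array([0.12 , 0.993]), array([0.026, 0.063]))
(array([351.7, 206.2]), np.int32(95), array([ 0.739 , -0.0461]), array([-0.613,  0.79 ]), array([0.028, 0.057]))
(array([288.3, 218. ]), np.int32(165), array([0.5889, 0.0204]), array([0.073, 0.997]), array([0.026, 0.059]))
(array([195.1, 238.5]), np.int32(105), array([0.3794, 0.1007]), array([-0.9  ,  0.436]), array([0.026, 0.048]))
(array([339.1, 253.5]), np.int32(216), array([ 0.5855, -0.1483]), array([0.058, 0.998]), array([0.026, 0.058]))
14.0667
```

View pics/side2.png

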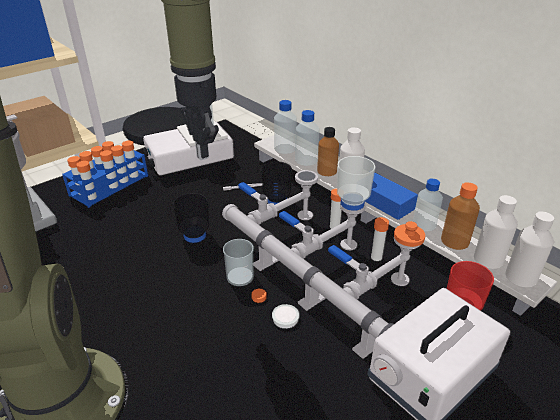

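Bare tap is shut: its lever (214,200 top) is parallel to the other two at the expected 170 mm spacing, and the force rose at the stop. Now the funnel tap.

```bash
sed -i 's/FUN=np.array(\[.5905/FUN=np.array([.5925/' h.py; python3 - <<'E'
from h import *
p,q=pose(FUN,0,-1,.014,-1,.30); ctrl.movep(p,q)
p[2]=.107; mv(p,q,.12); s=get_state(); print(s["time"],s["tcp_pos"],p,s["contact_force"])
push(FUN,-1,np.arange(0,1.5,.14),25)
th=push(FUN,-1,np.arange(1.45,1.75,.03),14)
ctrl.pause(.3)
p,q=pose(FUN,th,-1,.03,-1); mv(p,q,.08)
p[2]=.30; mv(p,q,.15)
ctrl.movep([.42,.15,.32],q)
for n in("top","side"):
    im,d=vision.grab_frame(n);cv2.imwrite(f"pics/{n}3.png",im)
    for b in lever_blobs(n,im):
        if .5<b[2][0]<.78 and abs(b[2][1])<.24: print(*b)
print(get_state()["time"])
E
```

```text
16.7167 [0.62929486 0.02508633 0.10766978] [0.62890857 0.02522162 0.107     ] [ 0.30543912  0.82448545 -0.54302023]
0.0 [ 0.6 -0.2 -0.7] [0.6145 0.0257 0.1072] 17.15
0.14 [ 2.6 -0.2 -0.6] [0.6062 0.0279 0.1072] 17.49
0.28 [ 2.7 -0.3 -0.1] [0.5966 0.0289 0.1073] 17.83
0.42 [ 3.  -0.6  1. ] [0.5867 0.029  0.1071] 18.18
0.56 [2.3 0.4 0.8] [0.5771 0.0278 0.1069] 18.52
0.7 [2.1 0.6 1.4] [0.5678 0.025  0.1069] 18.86
0.84 [1.1 0.2 0.6] [0.5591 0.0209 0.1069] 19.2
0.98 [1.1 1.4 0. ] [0.5511 0.0156 0.1069] 19.54
1.12 [0.9 0.2 1. ] [0.5439 0.0093 0.1069] 19.88
1.26 [0.7 1.  0.2] [0.5378 0.002  0.1069] 20.23
1.4 [0.2 1.4 0.2] [ 0.5326 -0.006   0.1069] 20.57
1.45 [ 0.6  1.5 -0.3] [ 0.5311 -0.0087  0.1069] 20.82
1.48 [ 2.2  3.6 -1.1] [ 0.5303 -0.0105  0.1069] 21.07
1.51 [ 1.1  3.5 -2.1] [ 0.5294 -0.0125  0.1069] 21.32
1.54 [ 0.2  3.5 -2.1] [ 0.5286 -0.0146  0.1069] 21.57
1.57 [ 2.   5.5 -1.9] [ 0.5279 -0.0164  0.1069] 21.82
1.6 [ 0.8  8.4 -2.1] [ 0.5275 -0.0165  0.107 ] 22.07
1.63 [ 2.3 14.  -1.1] [ 0.5271 -0.0165  0.107 ] 22.32
[297.8 148.7] 172 [ 0.7453 -0.0423] [-0.851  0.525] [0.037 0.037]
[206.5 158.3] 213 [0.717  0.2194] [-0.543  0.839] [0.039 0.043]
[213.8 199.8] 166 [0.5978 0.1974] [0.039 0.999] [0.024 0.056]
[332.1 202.9] 181 [ 0.5896 -0.1402] [0.01 1.  ] [0.025 0.058]
[296.1 226.8] 116 [ 0.5213 -0.0375] [-0.998  0.061] [0.019 0.058]
[246.3 188.2] 130 [0.5936 0.1888] [0.12  0.993] [0.026 0.062]
[351.7 206.2] 95 [ 0.739  -0.0461] [-0.613  0.79 ] [0.028 0.057]
[286.  242.5] 199 [ 0.5241 -0.0446] [-0.999 -0.048] [0.026 0.059]
[339.1 253.5] 215 [ 0.5856 -0.1483] [0.054 0.999] [0.026 0.058]
25.4167
```

View pics/top3.png

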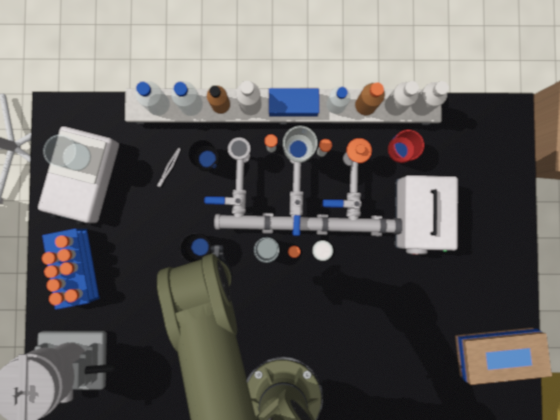

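The funnel lever (296,227) is in line with its branch at its stop. The bare lever (214,200) and capped lever (332,203) are crosswise, the funnel (298,145) hasn't moved, and the hand is clear. I'm handing it in.

```bash
python3 -c "
from station import *
print(ticket.close_job())"
```

```text
the job is handed in; nothing more can be done
None
```

The job is handed in (the verdict was not reported): the bare-head tap was pushed shut to its stop first, then the funnel tap fully open to its stop; the last pictures show the capped tap still shut and the funnel unmoved, with the hand clear at about 25 s.

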